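# Sort the kiln props and stilts back into their trays

### The job

Four pieces of kiln furniture have come out of the kiln mixed up and lie on the bench behind the three wooden trays. Put each into the tray that already holds its kind - the long prop with the long one, both short props with the short one, the stilt with the stilt - so that every prop lies flat and every stilt stands upright on the tray's floor, inside the walls, beside and not on top of one another; what is in the trays already stays in its own tray the same way.

Things in the scene. Friction and masses are not known exactly. Their poses are not given: they have to be found in the camera images.
- prop_long: kiln prop, a square bar of buff fired clay 26 x 26 mm, 100 mm long, bored through along its length (13 mm hole), ends washed white, about 160 g. Origin at its middle; its own y axis runs along its length. Lies loose on the bench on one of its long sides at the start. The longest of the four loose things.
- prop_short_a: kiln prop, a square bar of buff fired clay 26 x 26 mm, 58 mm long, bored through along its length (13 mm hole), ends washed white, about 90 g. Origin at its middle; its own y axis runs along its length. Lies loose on the bench on one of its long sides at the start. One of two alike.
- prop_short_b: kiln prop, a square bar of buff fired clay 26 x 26 mm, 58 mm long, bored through along its length (13 mm hole), ends washed white, about 90 g. Origin at its middle; its own y axis runs along its length. Lies loose on the bench on one of its long sides at the start. One of two alike.
- stilt: buff ceramic stilt, a three-armed star, 50 g: arms 120 degrees apart, 12 mm wide, 33 mm long from the centre, one along its own +x. Origin under the centre, level with its three lower points; arms 5 to 17 mm above it, with a small point on each arm 27 mm from the centre, up to 25 mm. Stands loose on the bench at the start.
- kept_long: kiln prop, a square bar of buff fired clay 26 x 26 mm, 100 mm long, bored through along its length (13 mm hole), ends washed white, about 160 g. Origin at its middle; its own y axis runs along its length. Already in its tray, loose: it lies on the floor of tray_long along the tray's y axis, near the -x end (its middle 41 to 45 mm from the tray's middle).
- kept_short: kiln prop, a square bar of buff fired clay 26 x 26 mm, 58 mm long, bored through along its length (13 mm hole), ends washed white, about 90 g. Origin at its middle; its own y axis runs along its length. Already in its tray, loose: it lies on the floor of tray_short along the tray's y axis, near the -x end (its middle 50 to 54 mm from the tray's middle).
- kept_stilt: buff ceramic stilt, a three-armed star, 50 g: arms 120 degrees apart, 12 mm wide, 33 mm long from the centre, one along its own +x. Origin under the centre, level with its three lower points; arms 5 to 17 mm above it, with a small point on each arm 27 mm from the centre, up to 25 mm. Already in its tray, loose, near the tray's -x end (36 to 40 mm from its middle).
- tray_long: low pinned wooden tray, open on top, fixed to the bench. Walls 7 mm thick, their top 18 mm above the bench; floor 6 mm thick. Origin at the middle of the underside. Inner floor 124 mm along its x axis and 116 mm along its y axis. It has yaw only. The nearly square tray, with the long props; room for one more along the tray's y axis.
- tray_short: low pinned wooden tray, open on top, fixed to the bench. Walls 7 mm thick, their top 18 mm above the bench; floor 6 mm thick. Origin at the middle of the underside. Inner floor 148 mm along its x axis and 76 mm along its y axis. It has yaw only. An oblong tray, with the short props; room for two more along the tray's y axis, side by side.
- tray_stilt: low pinned wooden tray, open on top, fixed to the bench. Walls 7 mm thick, their top 18 mm above the bench; floor 6 mm thick. Origin at the middle of the underside. Inner floor 148 mm along its x axis and 90 mm along its y axis. It has yaw only. An oblong tray, with the stilts; room for one more.
Not all that is in view belongs to the job. Leave any black or orange look-alike of the prop_short_b alone.

How it is judged:
By the outcome, as a careful person would: the job done as asked, in the order asked, and still so for the second after the job is handed in, with the robot touching nothing.
It also fails if it takes over 88 s, if anything falls off the work surface, if the arm or the gripper's body presses on something with over 40 N, if the wrist force passes 120 N, or if a joint passes its speed limit or range.

### The arm

A 6-joint arm with a two-finger parallel gripper is mounted at the origin on the work surface; the furniture and walls round the work are solid. World frame = base frame: x ahead of the robot, y to its left, z up, the work surface at z = 0. Lengths are in m, angles in rad, forces in N, time in s.
With the tool pointing down it reaches from about 0.4 to 0.925 m from the base axis. Payload 12.5 kg.
Tool frame: the origin (TCP) lies midway between the tips of the shut fingers; the grasp point (between the pads) lies 19 mm behind it; z points along the fingers, y is the direction in which the jaws open and shut (so a half turn about z gives the same grasp; the last joint's range is limited). The gripper opens to 95 mm and grips with 3 to 60 N. Pads are 20 mm wide; open, the fingers measure 119 mm over their backs; the gripper's body (75 mm by 180 mm) begins 59 mm behind the grasp point.
Start: joints at [1.134, 0.491, 1.559, -0, 1.092, -0.106], TCP at [0.203, 0.591, 0.215] pointing down, gripper open.
Joint ranges: [-3.1, 3.1], [-0.84, 2.19], [0.05, 2.79], [-1.13, 4.28], [0.06, 2.93], [-2.69, 2.69]. Speed limits (rad/s): [2.22, 2.22, 2.79, 3.14, 3.14, 3.14].

### API

Orientations are given as [roll, pitch, yaw] about the fixed x, y, z axes, in that order (R = Rz(yaw) Ry(pitch) Rx(roll)).
In Python, from workcell import bot, read_camera, close_job gives the robot as it stands. The module is installed in compiled form; this text tells all that it offers.
- The arm moves only by the shell command python3 -m jog 'ROWS'. ROWS is a JSON object of lists of equal length, an entry for each row: "dp": the shift along the tool's x, y, z in mm, a list of three; "delta_rot": the turn, a rotation vector about the tool's x, y, z in degrees, a list of three; "gripper": the closure, from 0 (fully open) to 1 (shut). In form: {"dp": [[tx, ty, tz], ...], "delta_rot": [[wx, wy, wz], ...], "gripper": [gripper, ...]}. A call has 1 to 10 rows; each row shifts and turns the commanded pose from where the row before left it, along the tool's axes as they then stand; what a row does not reach is not made up. A row lasts 1/10 s, in which the tool goes at most 50 mm and 8.59 degrees, less where a joint would pass 70% of its speed; a pose out of reach is approached as far as the arm can. A call with a gripper value outside its range is refused whole. The fingers move at their own pace and stop on an object; the grip force is fixed at half the most. Time passes only in rows, so rows that do not move let the fingers close. It gives the time, the measured TCP pose, the force and the opening at its end, in the units of the state.
- bot.observe(): the state, without advancing time (a new reading comes with each control period).
- read_camera(name): name is "scene" or "top" or "wrist"; returns a dict with "pixels" (480x640x3 uint8, red, green, blue), "fx", "fy", "cx", "cy" (pixels), "R" (3x3) and "t" (3): a world point X has camera coordinates R X + t; the wrist camera has in their place "tool_from_camera" (4x4, takes a point from camera to tool coordinates, whose origin is the TCP and whose axes are the flange's). Camera axes: x right, y down, z forward; pixel columns grow to the right and rows downward; lengths in m; the calibration is good to about 2 mm. The wrist camera is an equidistant fisheye: a pixel r from the principal point sees the ray r / f radians off the axis. A picture is of the moment at which its call begins: read the wrist's pose just before it. There is no depth.
- close_job(): hands the job in, once; it reports no verdict.
The state is a dict: "clock": time; "joint_pos": joint angles; "joint_velocities": joint speeds; "joint_torque": joint torques, N m; "tool_pos": TCP position; "ee_rot": TCP orientation; "wrist_force": force on the tool from outside, world axes, zero at the start; "ft_torque": the same for the moment, N m; "opening": finger opening in m.
Only numpy, scipy, OpenCV 4.12 (cv2) and the standard library are available. Lean on these libraries where they do the work, as an engineer would, in place of code of your own. Each camera call takes 0.05 s, during which the arm holds its last target.

## Working session

There is one attempt and no reset: what is moved stays moved. The work goes in short steps, Python scripts to look and compute and a shell command to move; the robot and the scene stay as the last step left them, time stands still between calls to the robot, and variables do not carry over. Pictures are saved under pics/ and viewed, and the job is handed in when it is done.

```bash
mkdir -p pics; ls; python3 - <<'E'
from workcell import bot, read_camera
import cv2,numpy as np
s=bot.observe()
print({k:np.round(v,3) for k,v in s.items()})
for n in ["scene","top","wrist"]:
    c=read_camera(n); cv2.imwrite(f"pics/{n}0.png",c["pixels"][:,:,::-1])
    print(n,{k:np.round(v,4).tolist() for k,v in c.items() if k!="pixels"})
    np.save(f"{n}0.npy",c,allow_pickle=True)
E
```

```text
pics
{'clock': np.float64(0.0), 'joint_pos': array([ 1.134,  0.492,  1.559,  0.   ,  1.092, -0.106]), 'joint_velocities': array([-0.002,  0.001, -0.002,  0.001,  0.   , -0.   ]), 'joint_torque': array([ 2.0000e-03, -6.1265e+01, -2.5819e+01,  6.9000e-02,  4.8000e-02,
       -0.0000e+00]), 'tool_pos': array([0.203, 0.591, 0.214]), 'ee_rot': array([-3.141, -0.   ,  2.811]), 'wrist_force': array([-0.064,  0.065,  0.97 ]), 'ft_torque': array([ 0.018,  0.019, -0.018]), 'opening': np.float64(0.095)}
scene {'fx': 535.4765, 'fy': 535.4765, 'cx': 312.0121, 'cy': 235.5971, 'R': [[0.4833, -0.8754, -0.0085], [-0.5684, -0.3064, -0.7635], [0.6658, 0.3738, -0.6457]], 't': [-0.1028, 0.3841, 0.5082]}
top {'fx': 469.0807, 'fy': 469.0807, 'cx': 314.5642, 'cy': 242.3016, 'R': [[0.0024, -0.9995, -0.0318], [-0.9922, 0.0016, -0.125], [0.125, 0.0318, -0.9917]], 't': [0.1588, 0.5288, 0.8379]}
wrist {'fx': 371.6483, 'fy': 371.6483, 'cx': 315.5981, 'cy': 237.2644, 'tool_from_camera': [[0.0001, -0.9561, -0.2929, 0.0835], [1.0, -0.0, 0.0003, 0.0021], [-0.0003, -0.2929, 0.9561, -0.1696], [0.0, 0.0, 0.0, 1.0]]}
```

View pics/top0.png

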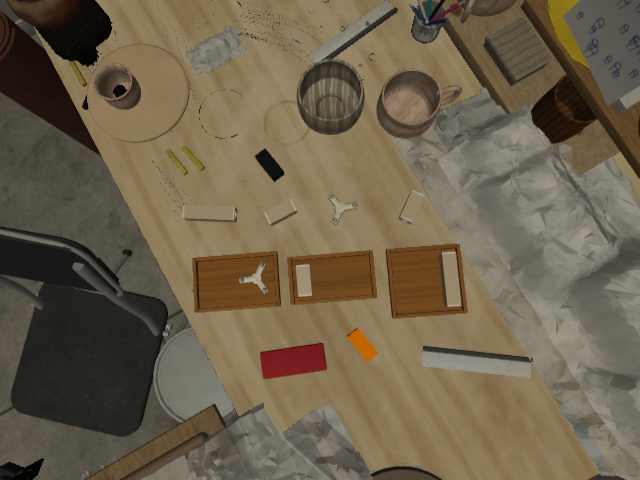

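View pics/scene0.png

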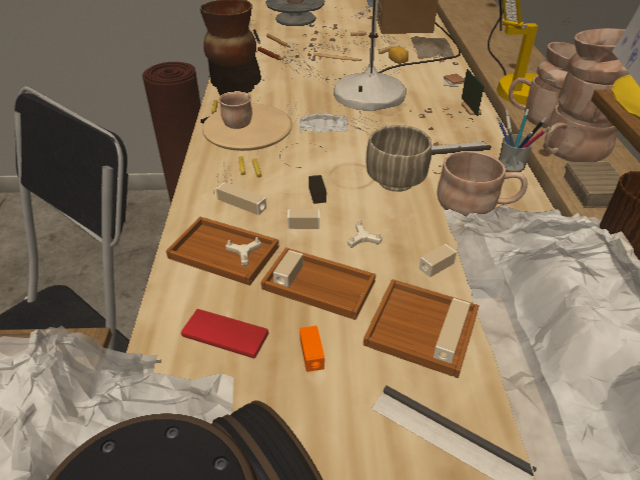

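View pics/wrist0.png

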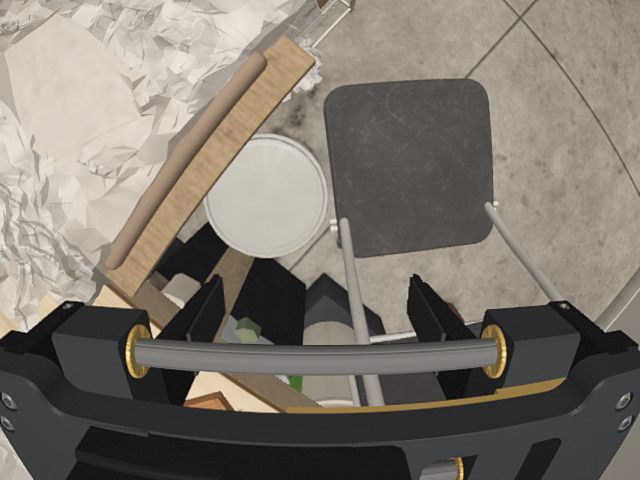

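```bash
python3 - <<'E'
import cv2
t=cv2.imread("pics/top0.png")[180:330,170:480]; cv2.imwrite("pics/topc.png",cv2.resize(t,None,fx=2.58,fy=2.58,interpolation=cv2.INTER_CUBIC))
t=cv2.imread("pics/scene0.png")[170:380,160:490]; cv2.imwrite("pics/scenec.png",cv2.resize(t,None,fx=2.4,fy=2.4,interpolation=cv2.INTER_CUBIC))
E
```

```text
(no output)
```

View pics/topc.png

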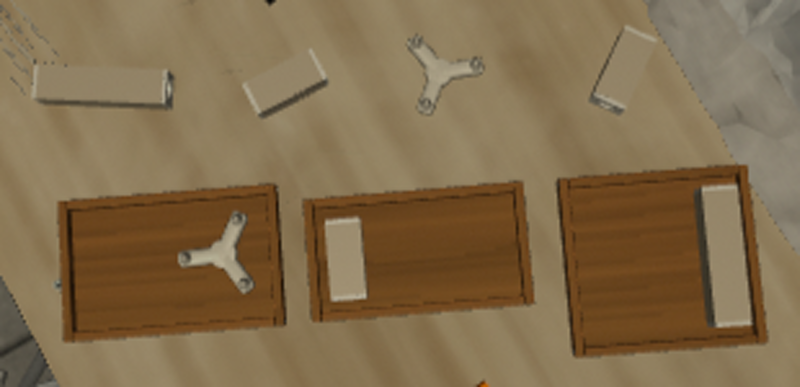

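View pics/scenec.png

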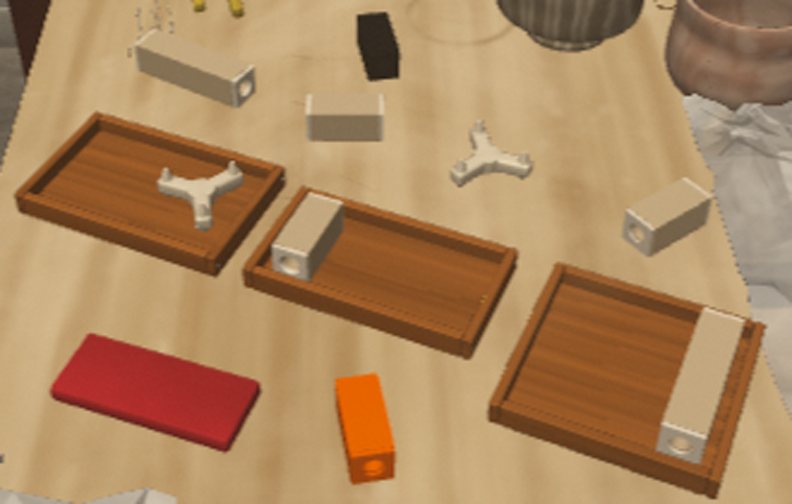

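```bash
python3 - <<'E'
import cv2,numpy as np
t=cv2.imread("pics/top0.png")
def c(x,y,w=66,h=48): return cv2.resize(t[y:y+h,x:x+w],None,fx=6,fy=6,interpolation=cv2.INTER_CUBIC)
cv2.imwrite("pics/z1.png",np.vstack([np.hstack([c(178,190),c(250,190)]),np.hstack([c(310,182),c(380,182)])]))
cv2.imwrite("pics/z2.png",np.vstack([np.hstack([c(228,253),c(280,253)]),np.hstack([c(412,240),c(412,276)])]))
print(cv2.imread("pics/z1.png").shape)
E
```

```text
(576, 792, 3)
```

View pics/z1.png

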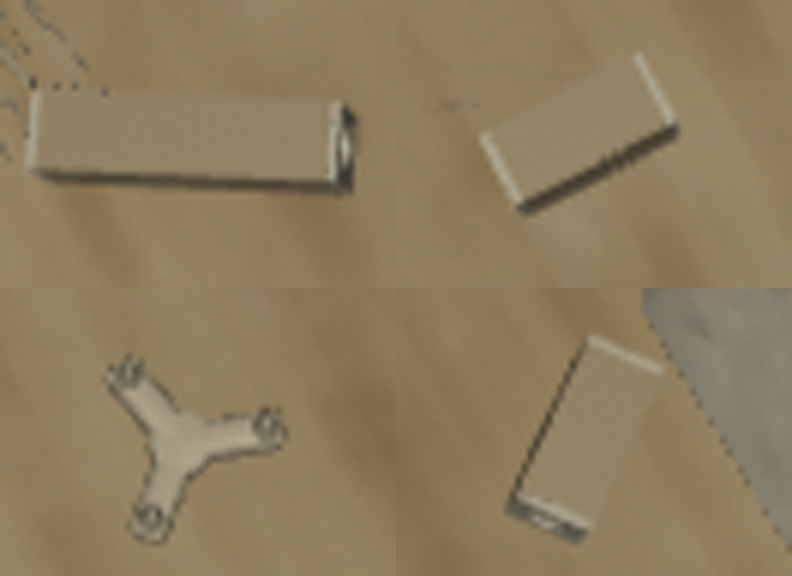

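View pics/z2.png

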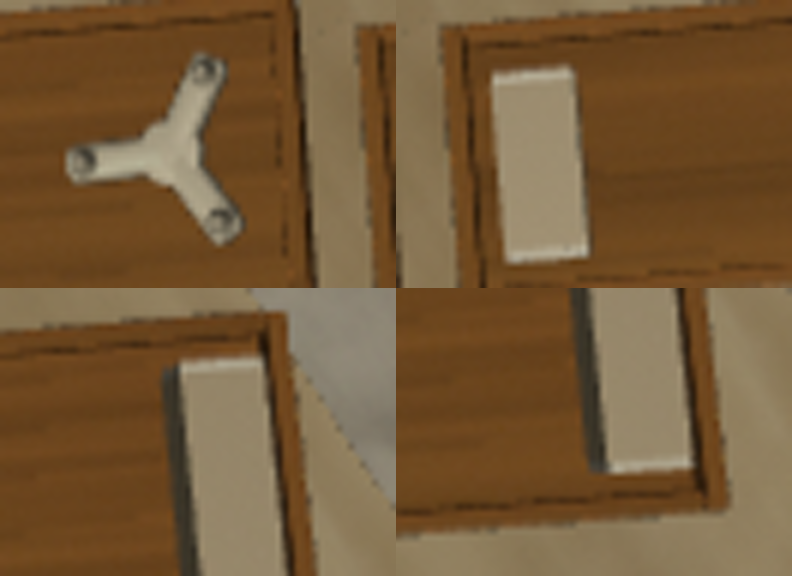

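```bash
cat > h.py <<'E'
import numpy as np
T=np.load("top0.npy",allow_pickle=True).item(); S=np.load("scene0.npy",allow_pickle=True).item()
def ray(c,uv,z):
    uv=np.atleast_2d(np.array(uv,float)); d=np.c_[(uv[:,0]-c["cx"])/c["fx"],(uv[:,1]-c["cy"])/c["fy"],np.ones(len(uv))]
    d=d@c["R"]; o=-c["R"].T@c["t"]; return o+d*((z-o[2])/d[:,2])[:,None]
def crop(p,s,x0,y0,du=0,dv=0): 
    p=np.array(p,float)-[du,dv]; return (p+.5)/s-.5+[x0,y0]
def rect(P):
    m=P.mean(0); e=[np.linalg.norm(P[i]-P[(i+1)%4]) for i in range(4)]
    a=(P[1]+P[2]-P[0]-P[3])/2; b=(P[3]+P[2]-P[0]-P[1])/2
    return np.round(m*1000,1),np.round(np.array(e)*1000,1),"ang e01 %.1f  e03 %.1f"%(np.degrees(np.arctan2(a[1],a[0])),np.degrees(np.arctan2(b[1],b[0])))
E
python3 - <<'E'
from h import *
print("long",*rect(ray(T,crop([(36,93),(336,100),(330,183),(31,171)],6,178,190),.026)))
print("a",*rect(ray(T,crop([(482,136),(640,54),(680,126),(522,206)],6,250,190,396),.026)))
print("b",*rect(ray(T,crop([(592,338),(664,372),(590,530),(516,496)],6,380,182,396,288),.026)))
print("a scene",*rect(ray(S,crop([(308,95),(382,95),(383,118),(307,118)],2.4,160,170),.026)))
print("b scene",*rect(ray(S,crop([(686,180),(711,195),(654,224),(626,208)],2.4,160,170),.026)))
print("long scene",*rect(ray(S,crop([(146,33),(254,70),(236,80),(136,47)],2.4,160,170),.026)))
for n,p,z in [("stilt",crop([(128,373),(268,427),(150,518)],6,310,182,0,288),.025),("keptst",crop([(206,70),(83,161),(219,220)],6,228,253),.031)]:
    P=ray(T,p,z); m=P.mean(0); print(n,m.round(4),[ (round(np.linalg.norm(q-m),4),round(np.degrees(np.arctan2(*(q-m)[1::-1])),1)) for q in P])
print("stilt scene",ray(S,crop([(478,126),(525,160),(459,156)],2.4,160,170),.025).mean(0))
print("kept_short",*rect(ray(T,crop([(492,72),(572,68),(588,256),(506,262)],6,280,253,396),.032)))
print("kept_long",*rect(ray(T,crop([(700,188),(737,185),(750,325),(714,327)],2.58,170,180),.032)))
print("tray stilt",*rect(ray(T,crop([(58,202),(276,184),(286,325),(65,341)],2.58,170,180),.018)))
print("tray short",*rect(ray(T,crop([(304,199),(522,182),(534,304),(313,322)],2.58,170,180),.018)))
print("tray long",*rect(ray(T,crop([(557,180),(746,166),(768,342),(575,356)],2.58,170,180),.018)))
# scene outer top corners
print("tray short sc",*rect(ray(S,crop([(303,187),(518,252),(470,349),(247,272)],2.4,160,170),.018)))
print("tray stilt sc",*rect(ray(S,crop([(98,113),(286,174),(219,265),(17,197)],2.4,160,170),.018)))
print("tray long sc",*rect(ray(S,crop([(560,264),(766,326),(716,488),(491,410)],2.4,160,170),.018)))
E
```

```text
long [588.  363.2  26. ] [96.7 26.8 96.1 25.3] ang e01 -92.0  e03 177.9
a [589.5 224.5  26. ] [56.5 26.7 56.  26.1] ang e01 -62.6  e03 -150.5
b [599.  -24.7  26. ] [24.9 56.  25.3 56.4] ang e01 -115.9  e03 154.0
a scene [588.1 224.7  26. ] [56.3 28.1 56.6 28.2] ang e01 -61.7  e03 -150.4
b scene [601.4 -24.2  26. ] [21.3 52.8 23.  54.5] ang e01 -107.4  e03 151.3
long scene [585.9 362.6  26. ] [104.8  18.3  94.9  20.3] ang e01 -90.1  e03 179.2
stilt [0.598  0.1113 0.025 ] [(np.float64(0.0274), np.float64(38.4)), (np.float64(0.0275), np.float64(-82.0)), (np.float64(0.0273), np.float64(158.1))]
keptst [0.4632 0.2685 0.031 ] [(np.float64(0.0273), np.float64(-23.9)), (np.float64(0.0271), np.float64(97.2)), (np.float64(0.0267), np.float64(-143.7))]
stilt scene [0.59633526 0.11092214 0.025     ]
kept_short [458.9 179.5  32. ] [24.9 58.1 25.3 58.8] ang e01 -86.4  e03 -175.1
kept_long [461.2 -91.2  32. ] [26.4 99.5 25.3 98.9] ang e01 -86.0  e03 -176.4
tray stilt [456.6 308.1  18. ] [162.1 103.3 161.9 102.1] ang e01 -85.5  e03 -175.2
tray short [464.9 127.1  18. ] [160.3  89.  160.5  89.9] ang e01 -85.4  e03 -175.2
tray long [458.6 -48.7  18. ] [137.7 127.4 138.  127.6] ang e01 -85.7  e03 -175.1
tray short sc [462.7 125.3  18. ] [160.6  92.8 157.8  90.6] ang e01 -86.1  e03 -173.9
tray stilt sc [454.  305.1  18. ] [163.1  99.9 163.3 103.9] ang e01 -86.7  e03 -174.8
tray long sc [456.1 -50.9  18. ] [134.7 132.8 132.9 132.6] ang e01 -85.6  e03 -175.8
```

```bash
cat >> h.py <<'E'
def go(x,y,z,yaw):
    """rows needed: turn first, then shift in the turned tool frame (mm, deg)"""
    from workcell import bot
    from scipy.spatial.transform import Rotation as Ro
    s=bot.observe(); R0=Ro.from_euler("xyz",s["ee_rot"]); R1=Ro.from_euler("xyz",[180,0,yaw],degrees=True)
    d=np.array([x,y,z])-np.array(s["tool_pos"])*1000
    print("t",round(s["clock"],2),"pos",np.round(np.array(s["tool_pos"])*1000,1),"yaw",round(np.degrees(s["ee_rot"][2]),1),"open",round(s["opening"]*1000,1),"F",np.round(s["wrist_force"],1))
    print("turn",(R0.inv()*R1).as_rotvec(degrees=True).round(1),"then shift",R1.inv().apply(d).round(1),"| unturned shift",R0.inv().apply(d).round(1))
E
python3 -c "
from h import *
go(587.5,363,150,88.5)"
```

```text
t 0.15 pos [202.9 591.  214.2] yaw 161.0 open 95.3 F [-0.3  0.8  0.2]
turn [-0.   0.  72.5] then shift [-217.8  390.4   64.2] | unturned shift [-437.8  -90.6   64.2]
```

```bash
python3 -m jog '{"dp":[[0,0,0],[0,0,0],[0,0,0],[0,0,0],[0,0,0],[0,0,0],[0,0,0],[0,0,0],[0,0,0]],"delta_rot":[[0,0,8.05],[0,0,8.05],[0,0,8.05],[0,0,8.05],[0,0,8.05],[0,0,8.05],[0,0,8.05],[0,0,8.05],[0,0,8.1]],"gripper":[0,0,0,0,0,0,0,0,0]}'
python3 -m jog '{"dp":[[-22,39,4],[-22,39,4],[-22,39,4],[-22,39,4],[-22,39,4],[-22,39,4],[-22,39,4],[-22,39,4],[-22,39,4],[-20,39,4]],"delta_rot":[[0,0,0],[0,0,0],[0,0,0],[0,0,0],[0,0,0],[0,0,0],[0,0,0],[0,0,0],[0,0,0],[0,0,0]],"gripper":[0,0,0,0,0,0,0,0,0,0]}'
python3 -c "
from h import *
go(587.5,363,150,88.5)"
```

```text
clock: 1.05
tool_pos: [0.203, 0.591, 0.2144]
ee_rot: [-3.141, 0.0, 1.54]
wrist_force: [0.6, -0.2, -0.0]
opening: 0.0953
clock: 2.05
tool_pos: [0.5887, 0.362, 0.1743]
ee_rot: [-3.141, 0.0, 1.545]
wrist_force: [0.0, 1.4, 0.6]
opening: 0.0953
t 2.05 pos [588.7 362.  174.3] yaw 88.5 open 95.3 F [0.  1.4 0.6]
turn [-0.  0.  0.] then shift [ 1.  -1.3 24.3] | unturned shift [ 1.  -1.3 24.3]
```

```bash
python3 -m jog '{"dp":[[1,-1,35],[0,0,40],[0,0,20],[0,0,0]],"delta_rot":[[0,0,0],[0,0,0],[0,0,0],[0,0,0]],"gripper":[0,0,0,0]}'
python3 - <<'E'
from h import *
from workcell import *
import cv2
go(587.5,363,6,88.5)
cv2.imwrite("pics/w1.png",read_camera("wrist")["pixels"][:,:,::-1])
E
```

```text
clock: 2.45
tool_pos: [0.585, 0.3635, 0.0762]
ee_rot: [-3.136, 0.003, 1.545]
wrist_force: [0.0, -0.5, 0.1]
opening: 0.095
t 2.45 pos [585.  363.5  76.2] yaw 88.5 open 95.0 F [ 0.  -0.5  0.1]
turn [-0.3  0.2  0. ] then shift [-0.4  2.5 70.2] | unturned shift [-0.2  2.9 70.2]
```

View pics/w1.png

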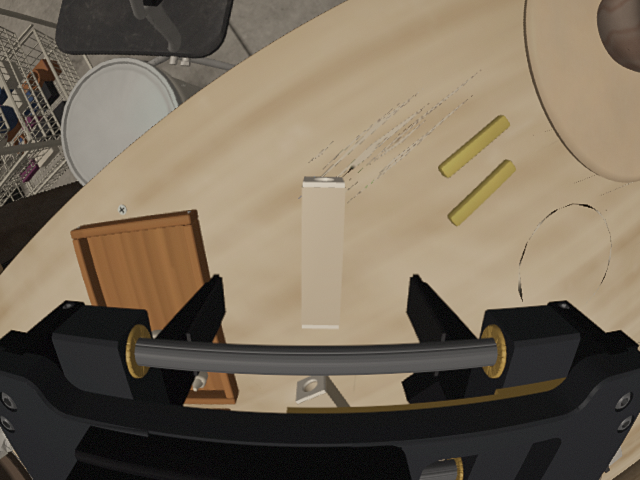

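```bash
cat >> h.py <<'E'
def wr(p,zw):
    """wrist fisheye pixels -> world mm on plane zw (mm), current pose"""
    from workcell import bot
    from scipy.spatial.transform import Rotation as Ro
    f,cx,cy=371.6483,315.5981,237.2644
    M=np.array([[0.0001,-0.9561,-0.2929,0.0835],[1,0,0.0003,0.0021],[-0.0003,-0.2929,0.9561,-0.1696]])
    s=bot.observe(); R=Ro.from_euler("xyz",s["ee_rot"]).as_matrix()
    p=np.array(p,float)-[cx,cy]; r=np.linalg.norm(p,axis=1); th=r/f
    d=np.c_[p/r[:,None]*np.sin(th)[:,None],np.cos(th)]
    d=d@(R@M[:,:3]).T; o=R@M[:,3]+s["tool_pos"]
    return (o+d*((zw/1000-o[2])/d[:,2])[:,None])*1000
E
python3 - <<'E'
from h import *
P=wr([(302,186),(344,186),(340,327),(302,327)],26); print(P.round(1)); print(P.mean(0))
E
```

```text
[[581.  412.   26. ]
 [606.4 411.4  26. ]
 [603.6 314.2  26. ]
 [577.4 314.9  26. ]]
[592.08492755 363.10403472  26.        ]
```

```bash
python3 -m jog '{"dp":[[0,5,20],[0,0,20],[0,0,18],[0,0,10],[0,0,0],[0,0,0],[0,0,0],[0,0,0],[0,0,0],[0,0,0]],"delta_rot":[[0,0,0],[0,0,0],[0,0,0],[0,0,0],[0,0,0],[0,0,0],[0,0,0],[0,0,0],[0,0,0],[0,0,0]],"gripper":[0,0,0,0,0.3,1,1,1,1,1]}'
python3 -c "
from h import *
go(590,363,8,88.5)"
```

```text
clock: 3.5
tool_pos: [0.5915, 0.3643, 0.012]
ee_rot: [3.141, -0.0, 1.545]
wrist_force: [0.2, 0.3, -0.2]
opening: 0.0523
t 3.5 pos [591.5 364.3  12. ] yaw 88.5 open 52.3 F [ 0.2  0.3 -0.2]
turn [ 0. -0.  0.] then shift [-1.3 -1.4  4. ] | unturned shift [-1.3 -1.4  4. ]
```

```bash
python3 -m jog '{"dp":[[0,0,3],[0,0,0],[0,0,0],[0,0,0],[0,0,0],[0,0,0],[0,0,0]],"delta_rot":[[0,0,0],[0,0,0],[0,0,0],[0,0,0],[0,0,0],[0,0,0],[0,0,0]],"gripper":[1,1,1,1,1,1,1]}'
python3 -c "
from h import *
go(457,-31,100,184.5)"
```

```text
clock: 4.2
tool_pos: [0.5914, 0.3642, 0.0086]
ee_rot: [3.142, -0.0, 1.545]
wrist_force: [0.3, 0.6, -2.0]
opening: 0.0257
t 4.2 pos [591.4 364.2   8.6] yaw 88.5 open 25.7 F [ 0.3  0.6 -2. ]
turn [  0.  -0. -96.] then shift [ 165.  -383.5  -91.4] | unturned shift [-398.5 -124.3  -91.4]
```

```bash
python3 -m jog '{"dp":[[0,0,-30],[0,0,-40],[0,0,-40],[0,0,0],[0,0,0],[0,0,0],[0,0,0],[0,0,0],[0,0,0],[0,0,0]],"delta_rot":[[0,0,0],[0,0,0],[0,0,-6],[0,0,-8],[0,0,-8],[0,0,-8],[0,0,-8],[0,0,-8],[0,0,-8],[0,0,-8]],"gripper":[1,1,1,1,1,1,1,1,1,1]}'
python3 -m jog '{"dp":[[0,0,0],[0,0,0],[0,0,0],[0,0,0],[0,0,0]],"delta_rot":[[0,0,-8],[0,0,-8],[0,0,-8],[0,0,-8],[0,0,-2]],"gripper":[1,1,1,1,1]}'
python3 -c "
from h import *
go(457,-31,100,184.5)"
```

```text
clock: 5.2
tool_pos: [0.5913, 0.3642, 0.1186]
ee_rot: [-3.142, -0.0, 2.633]
wrist_force: [0.1, -0.3, -1.0]
opening: 0.0259
clock: 5.7
tool_pos: [0.5913, 0.3642, 0.1186]
ee_rot: [-3.142, -0.0, -3.057]
wrist_force: [-0.7, -0.2, -1.8]
opening: 0.0257
t 5.7 pos [591.3 364.2 118.6] yaw -175.2 open 25.7 F [-0.7 -0.2 -1.8]
turn [-0.  -0.   0.3] then shift [ 164.9 -383.4   18.6] | unturned shift [ 167.1 -382.4   18.6]
```

```bash
python3 -m jog '{"dp":[[16,-38,0],[17,-38,0],[17,-38,2],[17,-39,2],[17,-39,2],[17,-39,2],[17,-39,2],[17,-38,2],[16,-38,2],[15,-36,2]],"delta_rot":[[0,0,0.3],[0,0,0],[0,0,0],[0,0,0],[0,0,0],[0,0,0],[0,0,0],[0,0,0],[0,0,0],[0,0,0]],"gripper":[1,1,1,1,1,1,1,1,1,1]}'
python3 -m jog '{"dp":[[0,0,0],[0,0,0]],"delta_rot":[[0,0,0],[0,0,0]],"gripper":[1,1]}'
python3 - <<'E'
from h import *
from workcell import *
import cv2
go(456.5,-31,15.5,184.5)
cv2.imwrite("pics/t2.png",cv2.resize(read_camera("top")["pixels"][180:330,170:480,::-1],None,fx=2.58,fy=2.58))
cv2.imwrite("pics/w2.png",read_camera("wrist")["pixels"][:,:,::-1])
E
```

```text
clock: 6.7
tool_pos: [0.4537, -0.0306, 0.1028]
ee_rot: [-3.141, 0.001, -3.067]
wrist_force: [0.4, 0.7, -2.0]
opening: 0.0259
clock: 6.9
tool_pos: [0.4544, -0.0297, 0.1028]
ee_rot: [3.142, 0.001, -3.07]
wrist_force: [0.1, 0.4, -2.1]
opening: 0.0258
t 6.9 pos [454.4 -29.7 102.8] yaw -175.9 open 25.8 F [ 0.1  0.4 -2.1]
turn [ 0.   0.  -0.4] then shift [-2.  -1.5 87.3] | unturned shift [-1.9 -1.4 87.3]
```

View pics/w2.png

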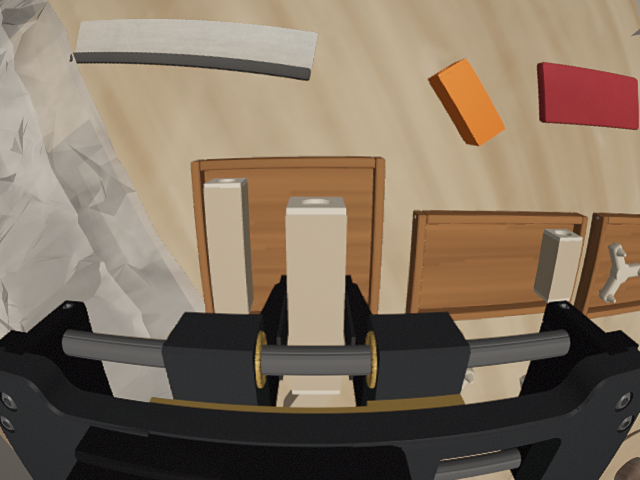

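```bash
python3 -m jog '{"dp":[[-2,-1,30],[0,0,25],[0,0,18],[0,0,10],[0,0,4],[0,0,0]],"delta_rot":[[0,0,-0.4],[0,0,0],[0,0,0],[0,0,0],[0,0,0],[0,0,0]],"gripper":[1,1,1,1,1,1]}'
python3 -c "
from h import *
go(456.5,-31,15.5,184.5)"
```

```text
clock: 7.6
tool_pos: [0.4566, -0.0295, 0.0156]
ee_rot: [3.141, -0.0, -3.06]
wrist_force: [0.4, 0.5, -1.0]
opening: 0.0259
t 7.6 pos [456.6 -29.5  15.6] yaw -175.3 open 25.9 F [ 0.4  0.5 -1. ]
turn [ 0.  -0.   0.2] then shift [ 0.2 -1.5  0.1] | unturned shift [ 0.2 -1.5  0.1]
```

```bash
python3 -m jog '{"dp":[[0,0,0.5],[0,0,0],[0,0,0],[0,0,0],[0,0,-10],[0,0,-30],[0,0,-40],[0,0,-40]],"delta_rot":[[0,0,0],[0,0,0],[0,0,0],[0,0,0],[0,0,0],[0,0,0],[0,0,0],[0,0,0]],"gripper":[1,0.58,0.58,0.58,0.58,0.58,0.4,0]}'
python3 - <<'E'
from h import *
from workcell import *
import cv2
go(588.5,224.6,100,118)
cv2.imwrite("pics/w3.png",read_camera("wrist")["pixels"][:,:,::-1])
E
```

```text
clock: 8.4
tool_pos: [0.4559, -0.0299, 0.1371]
ee_rot: [3.141, -0.001, -3.061]
wrist_force: [0.8, -0.3, -0.3]
opening: 0.0509
t 8.4 pos [455.9 -29.9 137.1] yaw -175.4 open 50.9 F [ 0.8 -0.3 -0.3]
turn [-0.  -0.  66.6] then shift [162.5 236.5  37.1] | unturned shift [-152.8  242.9   37.1]
```

View pics/w3.png

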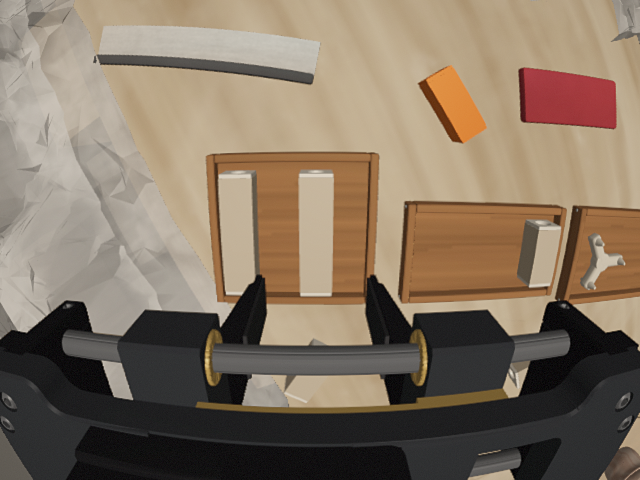

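```bash
python3 -m jog '{"dp":[[0,0,0],[0,0,0],[0,0,0],[0,0,0],[0,0,0],[0,0,0],[0,0,0],[0,0,0]],"delta_rot":[[0,0,8.3],[0,0,8.3],[0,0,8.3],[0,0,8.3],[0,0,8.3],[0,0,8.3],[0,0,8.4],[0,0,8.4]],"gripper":[0,0,0,0,0,0,0,0]}'
python3 -m jog '{"dp":[[20,30,0],[20,30,5],[20,30,5],[20,30,5],[21,30,5],[21,30,5],[20,29,6],[20,27,6]],"delta_rot":[[0,0,0],[0,0,0],[0,0,0],[0,0,0],[0,0,0],[0,0,0],[0,0,0],[0,0,0]],"gripper":[0,0,0,0,0,0,0,0]}'
python3 - <<'E'
from h import *
from workcell import *
import cv2
go(588.5,224.6,8.5,118)
cv2.imwrite("pics/w4.png",read_camera("wrist")["pixels"][:,:,::-1])
E
```

```text
clock: 9.25
tool_pos: [0.4563, -0.0299, 0.1358]
ee_rot: [3.141, 0.0, 2.054]
wrist_force: [-0.3, 0.5, 0.6]
opening: 0.0952
clock: 10.05
tool_pos: [0.589, 0.2255, 0.0988]
ee_rot: [3.141, 0.0, 2.061]
wrist_force: [-0.1, -0.2, 0.1]
opening: 0.095
t 10.05 pos [589.  225.5  98.8] yaw 118.1 open 95.0 F [-0.1 -0.2  0.1]
turn [0.  0.  0.1] then shift [-0.6 -0.9 90.3] | unturned shift [-0.5 -0.9 90.3]
```

View pics/w4.png

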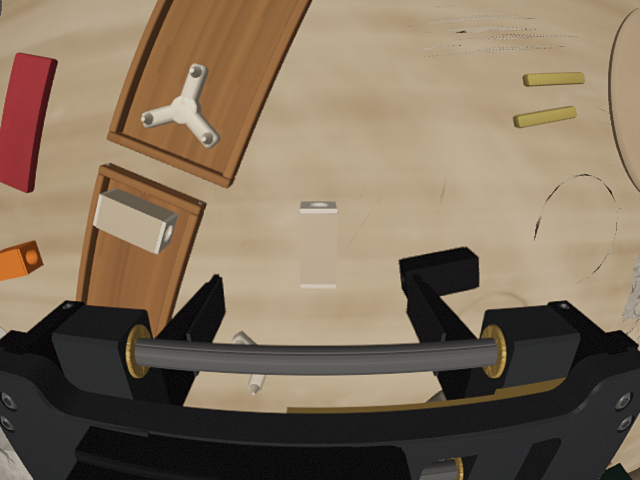

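```bash
python3 - <<'E'
from h import *
P=wr([(300,211),(336,211),(336,288),(301,286)],26); print(P.round(1),P.mean(0).round(1))
print(wr([(402,262),(468,249),(403,290)],26).round(1))
print(ray(T,[(255,155),(268,149),(284,174),(271,181)],.026).round(3))
go(588.5,224.6,8.5,118)
E
```

```text
[[570.1 249.8  26. ]
 [591.2 261.1  26. ]
 [618.6 212.   26. ]
 [595.8 201.6  26. ]] [593.9 231.1  26. ]
[[650.5 251.2  26. ]
 [690.1 283.   26. ]
 [663.1 233.1  26. ]]
[[0.701 0.275 0.026]
 [0.712 0.25  0.026]
 [0.662 0.218 0.026]
 [0.649 0.243 0.026]]
t 10.1 pos [590.3 229.   97.9] yaw 118.1 open 95.0 F [-3.8  1.4 -0. ]
turn [ 0.1 -0.   0.1] then shift [-3.  -3.7 89.4] | unturned shift [-3.1 -3.9 89.4]
```

```bash
python3 -m jog '{"dp":[[0,0,15],[0,0,15],[0,0,0],[0,0,0]],"delta_rot":[[0,0,0],[0,0,0],[0,0,0],[0,0,0]],"gripper":[0.45,0.45,0.45,0.45]}'
python3 -c "
from h import *
go(590.5,225.3,8.5,118)"
```

```text
clock: 10.5
tool_pos: [0.5881, 0.223, 0.0678]
ee_rot: [-3.14, -0.0, 2.059]
wrist_force: [0.4, 0.1, -0.7]
opening: 0.0684
t 10.5 pos [588.1 223.   67.8] yaw 118.0 open 68.4 F [ 0.4  0.1 -0.7]
turn [-0.1 -0.  -0. ] then shift [ 0.9  3.2 59.3] | unturned shift [ 0.9  3.2 59.3]
```

```bash
python3 -m jog '{"dp":[[1,2,15],[0,0,15],[0,0,15],[0,0,10],[0,0,4],[0,0,0],[0,0,0],[0,0,0],[0,0,0],[0,0,0]],"delta_rot":[[0,0,0],[0,0,0],[0,0,0],[0,0,0],[0,0,0],[0,0,0],[0,0,0],[0,0,0],[0,0,0],[0,0,0]],"gripper":[0.45,0.45,0.45,0.45,0.45,0.45,1,1,1,1]}'
python3 -m jog '{"dp":[[0,0,0],[0,0,0],[0,0,0]],"delta_rot":[[0,0,0],[0,0,0],[0,0,0]],"gripper":[1,1,1]}'
python3 -c "
from h import *
go(467,84.4,100,184.5)"
```

```text
clock: 11.5
tool_pos: [0.59, 0.2259, 0.0095]
ee_rot: [3.141, 0.0, 2.06]
wrist_force: [0.3, 0.2, 1.7]
opening: 0.026
clock: 11.8
tool_pos: [0.59, 0.2259, 0.0095]
ee_rot: [3.141, 0.0, 2.06]
wrist_force: [-0.7, 0.5, 5.9]
opening: 0.0258
t 11.8 pos [590.  225.9   9.5] yaw 118.0 open 25.8 F [-0.7  0.5  5.9]
turn [  0.    0.  -66.5] then shift [ 133.7 -131.4  -90.5] | unturned shift [ -67.1 -175.   -90.6]
```

```bash
python3 -m jog '{"dp":[[0,0,-30],[0,0,-40],[0,0,-30],[0,0,0],[0,0,0],[0,0,0],[0,0,0],[0,0,0],[0,0,0],[0,0,0]],"delta_rot":[[0,0,0],[0,0,-2.5],[0,0,-8],[0,0,-8],[0,0,-8],[0,0,-8],[0,0,-8],[0,0,-8],[0,0,-8],[0,0,-8]],"gripper":[1,1,1,1,1,1,1,1,1,1]}'
python3 -m jog '{"dp":[[22,-22,0],[27,-26,0],[27,-26,0],[27,-26,3],[25,-25,3],[6,-6,3],[0,0,0],[0,0,0],[0,0,0]],"delta_rot":[[0,0,0],[0,0,0],[0,0,0],[0,0,0],[0,0,0],[0,0,0],[0,0,0],[0,0,0],[0,0,0]],"gripper":[1,1,1,1,1,1,1,1,1]}'
python3 - <<'E'
from h import *
from workcell import *
import cv2
go(467,84.4,16.5,184.5)
cv2.imwrite("pics/w5.png",read_camera("wrist")["pixels"][:,:,::-1])
E
```

```text
clock: 12.8
tool_pos: [0.5895, 0.2257, 0.1088]
ee_rot: [-3.142, -0.001, -3.056]
wrist_force: [0.2, 0.9, -1.5]
opening: 0.0258
clock: 13.7
tool_pos: [0.4675, 0.0853, 0.1001]
ee_rot: [3.141, 0.001, -3.062]
wrist_force: [-0.2, 0.1, -0.6]
opening: 0.0258
t 13.7 pos [467.5  85.3 100.1] yaw -175.4 open 25.8 F [-0.2  0.1 -0.6]
turn [0.  0.  0.1] then shift [ 0.5 -0.8 83.6] | unturned shift [ 0.6 -0.8 83.6]
```

View pics/w5.png

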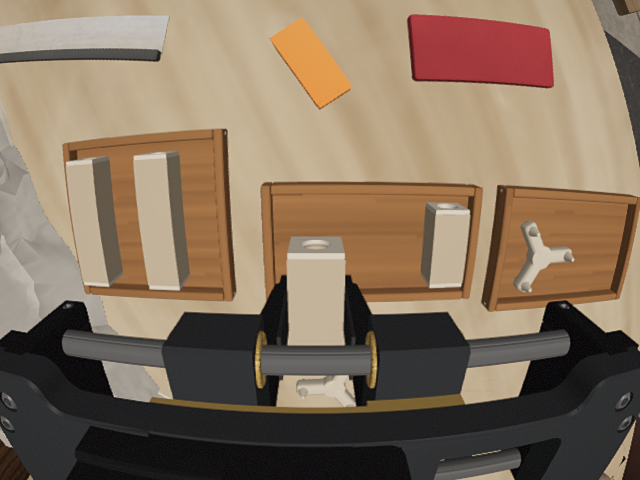

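```bash
python3 - <<'E'
from h import *
P=wr([(263,184),(479,188),(473,299)],18); print(P.round(1), "center",((P[0]+P[2])/2).round(1))
P=wr([(425,206),(469,209),(464,288),(424,287)],32); print(P.round(1),P.mean(0).round(1))
go(467,84.4,16.5,184.5)
E
```

```text
[[425.5  47.8  18. ]
 [413.7 203.   18. ]
 [502.5 217.6  18. ]] center [464.  132.7  18. ]
[[428.7 158.2  32. ]
 [427.5 191.1  32. ]
 [487.1 200.   32. ]
 [487.8 167.8  32. ]] [457.8 179.3  32. ]
t 13.75 pos [467.3  85.3 100.1] yaw -175.4 open 25.8 F [ 0.1 -0.1 -0.3]
turn [0.  0.  0.1] then shift [ 0.4 -0.8 83.6] | unturned shift [ 0.4 -0.8 83.6]
```

```bash
python3 -m jog '{"dp":[[0,0,25],[0,0,25],[0,0,18],[0,0,11],[0,0,5],[0,0,0],[0,0,0]],"delta_rot":[[0,0,0],[0,0,0],[0,0,0],[0,0,0],[0,0,0],[0,0,0],[0,0,0]],"gripper":[1,1,1,1,1,1,1]}'
python3 -c "
from h import *
go(467,84.4,16,184.5)"
```

```text
clock: 14.45
tool_pos: [0.467, 0.0848, 0.0165]
ee_rot: [3.142, 0.001, -3.062]
wrist_force: [0.3, 0.3, -0.3]
opening: 0.0255
t 14.45 pos [467.   84.8  16.5] yaw -175.4 open 25.5 F [ 0.3  0.3 -0.3]
turn [0.  0.  0.1] then shift [ 0.  -0.4  0.5] | unturned shift [ 0.  -0.4  0.5]
```

```bash
python3 -m jog '{"dp":[[0,0,0.7],[0,0,0],[0,0,0],[0,0,0],[0,0,-10],[0,0,-30],[0,0,-40],[0,0,-20],[0,0,0],[0,0,0]],"delta_rot":[[0,0,0],[0,0,0],[0,0,0],[0,0,0],[0,0,0],[0,0,0],[0,0,7.5],[0,0,7.5],[0,0,8],[0,0,8]],"gripper":[1,0.62,0.62,0.62,0.62,0.62,0.4,0.4,0.4,0.4]}'
python3 -c "
from h import *
go(599.5,-24.5,100,153.5)"
```

```text
clock: 15.45
tool_pos: [0.4668, 0.0846, 0.117]
ee_rot: [3.14, 0.002, 2.674]
wrist_force: [-0.6, -0.1, -0.0]
opening: 0.0562
t 15.45 pos [466.8  84.6 117. ] yaw 153.2 open 56.2 F [-0.6 -0.1 -0. ]
turn [ 0.1  0.1 -0.3] then shift [-167.4  -38.5   17. ] | unturned shift [-167.6  -37.7   17.3]
```

```bash
python3 -m jog '{"dp":[[-30,-7,0],[-35,-8,3],[-35,-8,4],[-35,-8,4],[-32,-7,6],[0,0,0],[0,0,0]],"delta_rot":[[0,0,0],[0,0,0],[0,0,0],[0,0,0],[0,0,0],[0,0,0],[0,0,0]],"gripper":[0.4,0.4,0.4,0.4,0.4,0.4,0.4]}'
python3 - <<'E'
from h import *
from workcell import *
import cv2
go(599.5,-24.5,8.5,153.5)
cv2.imwrite("pics/w6.png",read_camera("wrist")["pixels"][:,:,::-1])
E
```

```text
clock: 16.15
tool_pos: [0.5988, -0.024, 0.0986]
ee_rot: [-3.142, -0.001, 2.679]
wrist_force: [0.3, 0.9, 0.0]
opening: 0.057
t 16.15 pos [598.8 -24.   98.6] yaw 153.5 open 57.0 F [0.3 0.9 0. ]
turn [-0. -0. -0.] then shift [-0.9 -0.1 90.1] | unturned shift [-0.9 -0.1 90.1]
```

View pics/w6.png

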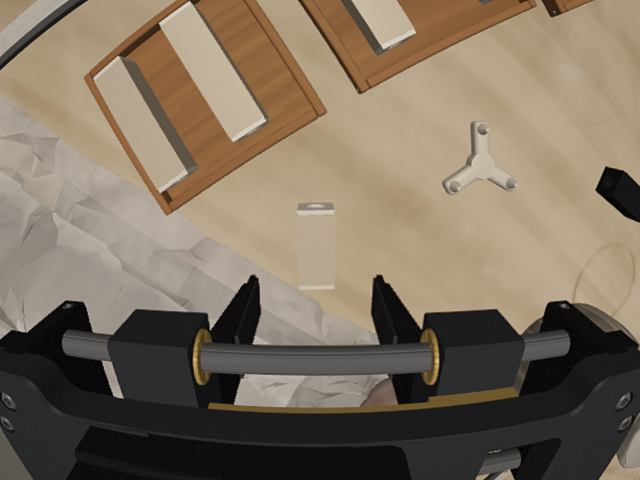

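```bash
python3 - <<'E'
from h import *
P=wr([(297,211),(335,211),(335,290),(300,290)],26); print(P.round(1),P.mean(0).round(1))
print(wr([(210,230),(250,262),(290,280)],0).round(1))
go(600,-24,8.5,153.5)
E
python3 -m jog '{"dp":[[-1,0,20],[0,0,20],[0,0,10],[0,0,0]],"delta_rot":[[0,0,0],[0,0,0],[0,0,0],[0,0,0]],"gripper":[0.5,0.5,0.5,0.5]}'
python3 - <<'E'
from h import *
from workcell import *
import cv2
go(600,-24,8.5,153.5)
cv2.imwrite("pics/w7.png",read_camera("wrist")["pixels"][:,:,::-1])
E
```

```text
[[569.1 -20.3  26. ]
 [580.4   2.4  26. ]
 [632.8 -22.6  26. ]
 [621.5 -45.1  26. ]] [600.9 -21.4  26. ]
[[556.6 -91.2   0. ]
 [593.4 -75.7   0. ]
 [620.7 -54.7   0. ]]
t 16.2 pos [598.4 -23.5  98.7] yaw 153.5 open 57.0 F [-0.   0.4  1. ]
turn [-0. -0.  0.] then shift [-1.6  0.2 90.2] | unturned shift [-1.7  0.2 90.2]
clock: 16.6
tool_pos: [0.5991, -0.0235, 0.0478]
ee_rot: [-3.141, -0.002, 2.681]
wrist_force: [0.0, -0.4, -0.2]
opening: 0.0477
t 16.6 pos [599.1 -23.5  47.8] yaw 153.6 open 47.7 F [ 0.  -0.4 -0.2]
turn [-0.  -0.1  0.1] then shift [-1.   0.  39.3] | unturned shift [-1.1  0.  39.3]
```

View pics/w7.png

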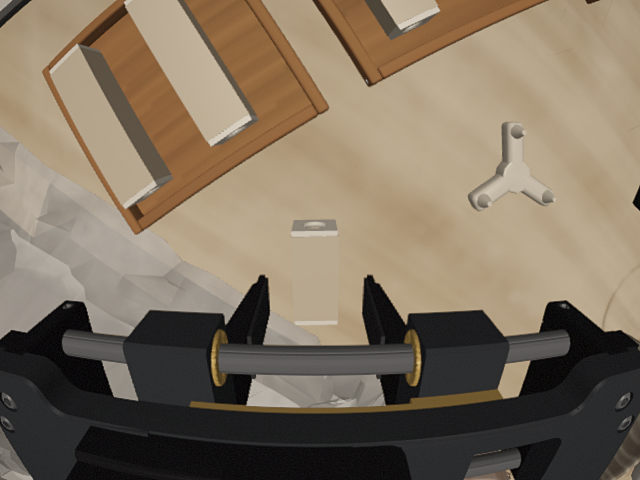

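```bash
python3 -m jog '{"dp":[[-1,0,12],[0,0,8],[0,0,6],[0,0,0]],"delta_rot":[[0,0,0],[0,0,0],[0,0,0],[0,0,0]],"gripper":[0.5,0.5,0.5,0.5]}'
python3 -m jog '{"dp":[[0,0,5],[0,0,4],[0,0,4],[0,0,0]],"delta_rot":[[0,0,0],[0,0,0],[0,0,0],[0,0,0]],"gripper":[0.5,0.5,0.5,0.5]}'
```

```text
clock: 17.05
tool_pos: [0.6005, -0.0246, 0.0215]
ee_rot: [-3.141, -0.001, 2.68]
wrist_force: [-1.1, -0.2, -0.6]
opening: 0.0478
clock: 17.45
tool_pos: [0.6007, -0.0247, 0.0089]
ee_rot: [-3.141, -0.001, 2.68]
wrist_force: [0.0, 0.4, -0.1]
opening: 0.0476
```

```bash
python3 -m jog '{"dp":[[0,0,0],[0,0,0],[0,0,0],[0,0,0],[0,0,0],[0,0,-30],[0,0,-40],[0,0,-30],[0,0,0],[0,0,0]],"delta_rot":[[0,0,0],[0,0,0],[0,0,0],[0,0,0],[0,0,0],[0,0,0],[0,0,-7],[0,0,-8],[0,0,-8],[0,0,-8]],"gripper":[1,1,1,1,1,1,1,1,1,1]}'
python3 -c "
from h import *
go(463,132.3,100,184.5)"
```

```text
clock: 18.45
tool_pos: [0.6012, -0.0247, 0.1106]
ee_rot: [-3.141, 0.002, -3.056]
wrist_force: [-0.1, 0.4, -1.3]
opening: 0.0263
t 18.45 pos [601.2 -24.7 110.6] yaw -175.1 open 26.3 F [-0.1  0.4 -1.3]
turn [-0.   0.1  0.4] then shift [125.5 167.4  10.6] | unturned shift [124.4 168.2  10.3]
```

```bash
python3 -m jog '{"dp":[[18,25,0],[25,34,0],[26,34,2],[26,34,3],[22,30,3],[8,10,2],[0,0,0],[0,0,0],[0,0,0]],"delta_rot":[[0,0,0.4],[0,0,0],[0,0,0],[0,0,0],[0,0,0],[0,0,0],[0,0,0],[0,0,0],[0,0,0]],"gripper":[1,1,1,1,1,1,1,1,1]}'
python3 - <<'E'
from h import *
from workcell import *
import cv2
go(463,132.3,16,184.5)
cv2.imwrite("pics/w8.png",read_camera("wrist")["pixels"][:,:,::-1])
E
```

```text
clock: 19.35
tool_pos: [0.4651, 0.1319, 0.0995]
ee_rot: [3.142, 0.001, -3.07]
wrist_force: [0.3, -0.7, -1.8]
opening: 0.0254
t 19.35 pos [465.1 131.9  99.5] yaw -175.9 open 25.4 F [ 0.3 -0.7 -1.8]
turn [ 0.   0.  -0.4] then shift [ 2.1  0.5 83.5] | unturned shift [ 2.2  0.5 83.5]
```

View pics/w8.png

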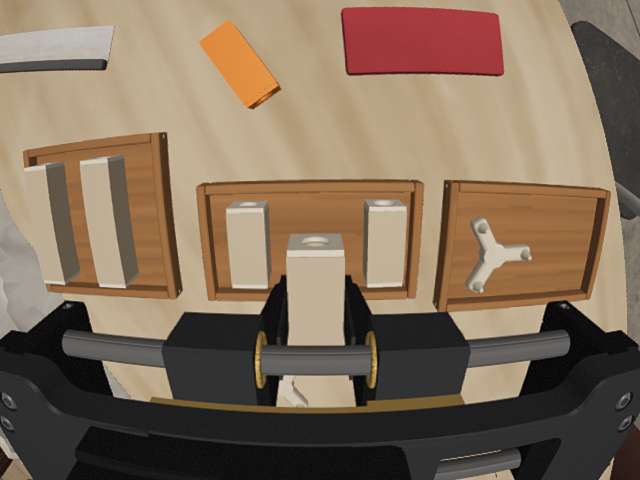

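```bash
python3 - <<'E'
from h import *
for q in [[(227,206),(268,206),(268,289),(232,289)],[(365,205),(406,205),(403,287),(366,287)]]:
    P=wr(q,32); print(P.round(1).tolist(),P.mean(0).round(1))
E
```

```text
[[436.5, 73.1, 32.0], [434.9, 100.7, 32.0], [494.5, 102.5, 32.0], [496.8, 76.5, 32.0]] [465.7  88.2  32. ]
[[429.7, 164.0, 32.0], [427.4, 191.6, 32.0], [486.7, 198.2, 32.0], [488.1, 171.3, 32.0]] [458.  181.3  32. ]
```

```bash
python3 -m jog '{"dp":[[1,0.5,25],[0,0,25],[0,0,18],[0,0,11],[0,0,4],[0,0,0],[0,0,0]],"delta_rot":[[0,0,-0.4],[0,0,0],[0,0,0],[0,0,0],[0,0,0],[0,0,0],[0,0,0]],"gripper":[1,1,1,1,1,1,1]}'
```

```text
clock: 20.1
tool_pos: [0.4635, 0.133, 0.0169]
ee_rot: [3.141, 0.001, -3.063]
wrist_force: [1.0, 0.4, -1.1]
opening: 0.0262
```

```bash
python3 -m jog '{"dp":[[0,0,1],[0,0,0],[0,0,0],[0,0,0],[0,0,-10],[0,0,-30],[0,0,-40],[0,0,-20],[0,0,0],[0,0,0]],"delta_rot":[[0,0,0],[0,0,0],[0,0,0],[0,0,0],[0,0,0],[0,0,0],[0,0,0],[0,0,0],[0,0,0],[0,0,0]],"gripper":[1,0.62,0.62,0.62,0.62,0.62,0.5,0.5,0.5,0.5]}'
python3 - <<'E'
from h import *
from workcell import *
import cv2
cv2.imwrite("pics/w9.png",read_camera("wrist")["pixels"][:,:,::-1])
go(600,93.3,110,98)
E
```

```text
clock: 21.1
tool_pos: [0.4629, 0.1331, 0.1158]
ee_rot: [3.141, 0.001, -3.062]
wrist_force: [-0.3, 0.3, 0.7]
opening: 0.0479
t 21.15 pos [462.7 133.1 115.2] yaw -175.5 open 47.6 F [-0.8  0.1 -0.9]
turn [-0.  -0.  86.5] then shift [-58.5 130.5   5.2] | unturned shift [-133.7  -50.5    5.1]
```

View pics/w9.png

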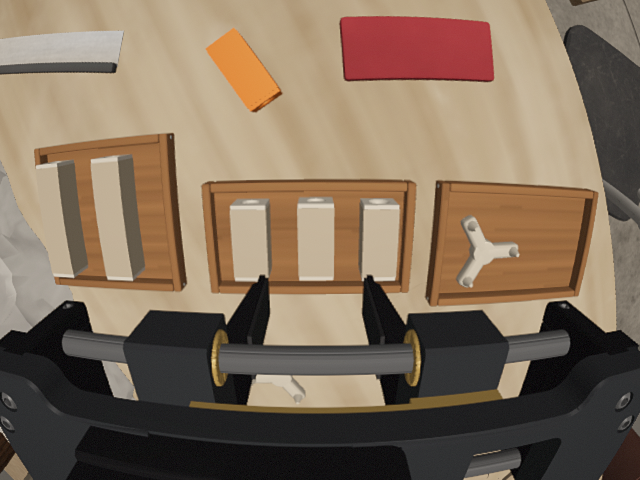

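All three short props lie flat, side by side, in the middle tray at (250,240), (316,240) and (380,240). The stilt is next.

```bash
python3 -m jog '{"dp":[[0,0,0],[0,0,0],[0,0,0],[0,0,0],[0,0,0],[0,0,0],[0,0,0],[0,0,0],[0,0,0],[0,0,0]],"delta_rot":[[0,0,8.5],[0,0,8.5],[0,0,8.5],[0,0,8.5],[0,0,8.5],[0,0,8.5],[0,0,8.5],[0,0,8.5],[0,0,8.5],[0,0,8.5]],"gripper":[0.5,0.5,0.5,0.5,0.5,0.5,0.5,0.5,0.5,0.5]}'
python3 -m jog '{"dp":[[-10,23,0],[-14,32,5],[-14,32,10],[-14,30,10],[-6.5,13.5,10],[0,0,0],[0,0,0],[0,0,0]],"delta_rot":[[0,0,1.5],[0,0,0],[0,0,0],[0,0,0],[0,0,0],[0,0,0],[0,0,0],[0,0,0]],"gripper":[0.5,0.5,0.5,0.5,0.5,0.5,0.5,0.5]}'
python3 - <<'E'
from h import *
from workcell import *
import cv2
go(600,93.3,4,98)
cv2.imwrite("pics/w10.png",read_camera("wrist")["pixels"][:,:,::-1])
E
```

```text
clock: 22.15
tool_pos: [0.4624, 0.133, 0.1142]
ee_rot: [-3.139, -0.0, 1.731]
wrist_force: [-0.1, 0.1, -0.6]
opening: 0.0478
clock: 22.95
tool_pos: [0.5994, 0.0946, 0.0806]
ee_rot: [-3.141, -0.0, 1.712]
wrist_force: [-0.9, -0.1, 0.1]
opening: 0.0477
t 22.95 pos [599.4  94.6  80.6] yaw 98.1 open 47.7 F [-0.9 -0.1  0.1]
turn [-0.  -0.   0.1] then shift [-1.4  0.4 76.6] | unturned shift [-1.4  0.4 76.6]
```

View pics/w10.png

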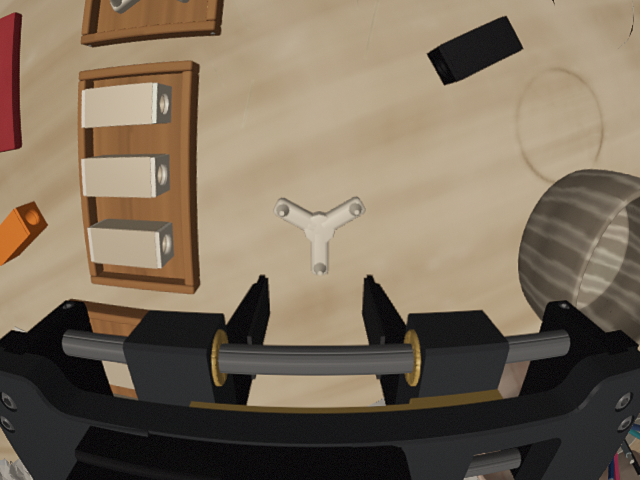

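```bash
python3 - <<'E'
from h import *
P=wr([(282,209),(357,208),(320,268)],25); m=P.mean(0); print(P.round(1).tolist(),m.round(1),[round(float(np.degrees(np.arctan2(*(q-m)[1::-1]))),1) for q in P])
print(ray(T,[(330,134)],.0).round(3),ray(T,[(330,134)],.08).round(3))
go(600,93.3,4,98)
E
```

```text
[[576.5, 124.5, 25.0], [622.7, 131.7, 25.0], [605.6, 88.8, 25.0]] [601.6 115.   25. ] [159.3, 38.4, -81.3]
[[0.751 0.13  0.   ]] [[0.722 0.13  0.08 ]]
t 23.0 pos [599.7  94.6  80.9] yaw 98.1 open 47.7 F [ 0.  -0.5  0.8]
turn [-0.  -0.   0.1] then shift [-1.3  0.1 76.9] | unturned shift [-1.3  0.1 76.9]
```

```bash
python3 -m jog '{"dp":[[0,1,20],[0,0,20],[0,0,16],[0,0,12],[0,0,6],[0,0,2],[0,0,0],[0,0,0]],"delta_rot":[[0,0,0],[0,0,0],[0,0,0],[0,0,0],[0,0,0],[0,0,0],[0,0,0],[0,0,0]],"gripper":[0.5,0.5,0.5,0.5,0.5,0.5,0.5,0.5]}'
python3 -m jog '{"dp":[[0,0,1],[0,0,0],[0,0,0],[0,0,0],[0,0,0],[0,0,0],[0,0,0]],"delta_rot":[[0,0,0],[0,0,0],[0,0,0],[0,0,0],[0,0,0],[0,0,0],[0,0,0]],"gripper":[0.6,0.8,1,1,1,1,1]}'
```

```text
clock: 23.8
tool_pos: [0.6019, 0.0943, 0.0051]
ee_rot: [3.141, 0.0, 1.711]
wrist_force: [-0.5, -0.4, 0.5]
opening: 0.0478
clock: 24.5
tool_pos: [0.6016, 0.0943, 0.0035]
ee_rot: [3.141, -0.0, 1.711]
wrist_force: [0.3, -0.4, 0.3]
opening: 0.012
```

```bash
python3 -m jog '{"dp":[[0,0,-20],[0,0,-40],[0,0,-35],[0,0,0]],"delta_rot":[[0,0,0],[0,0,0],[0,0,0],[0,0,0]],"gripper":[1,1,1,1]}'
python3 - <<'E'
from h import *
from workcell import *
import cv2
go(455.5,329,98,98)
cv2.imwrite("pics/w11.png",read_camera("wrist")["pixels"][:,:,::-1])
E
```

```text
clock: 24.9
tool_pos: [0.6035, 0.0944, 0.1028]
ee_rot: [3.135, 0.001, 1.711]
wrist_force: [0.6, -1.1, -0.5]
opening: 0.012
t 24.9 pos [603.5  94.4 102.8] yaw 98.1 open 12.0 F [ 0.6 -1.1 -0.5]
turn [0.4 0.  0.1] then shift [ 252.9 -113.9    4.8] | unturned shift [ 253.  -113.7    3.8]
```

View pics/w11.png

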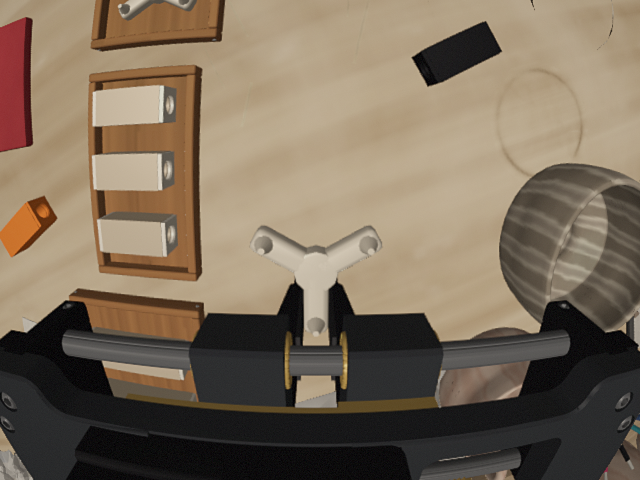

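The stilt is held level by one arm, at (316,280). I'm carrying it to its tray.

```bash
python3 -m jog '{"dp":[[22,-9,0],[33,-14,0],[38,-18,0],[38,-18,0],[38,-18,0],[38,-17,0],[30,-13,0],[15,-6,0],[0,0,0],[0,0,0]],"delta_rot":[[0,0,0],[0,0,0],[0,0,0],[0,0,0],[0,0,0],[0,0,0],[0,0,0],[0,0,0],[0,0,0],[0,0,0]],"gripper":[1,1,1,1,1,1,1,1,1,1]}'
python3 -m jog '{"dp":[[0,0,0],[0,0,0]],"delta_rot":[[0,0,0],[0,0,0]],"gripper":[1,1]}'
python3 - <<'E'
from h import *
from workcell import *
import cv2
go(455.5,329,10,98)
cv2.imwrite("pics/w12.png",read_camera("wrist")["pixels"][:,:,::-1])
E
```

```text
clock: 25.95
tool_pos: [0.4546, 0.3274, 0.0978]
ee_rot: [-3.141, 0.0, 1.712]
wrist_force: [-0.1, -0.1, -1.0]
opening: 0.012
clock: 26.15
tool_pos: [0.4551, 0.327, 0.0983]
ee_rot: [-3.141, 0.0, 1.71]
wrist_force: [-0.2, 0.1, -0.7]
opening: 0.0118
t 26.15 pos [455.1 327.   98.3] yaw 98.0 open 11.8 F [-0.2  0.1 -0.7]
turn [-0.  0. -0.] then shift [ 1.9  0.7 88.3] | unturned shift [ 1.9  0.7 88.3]
```

View pics/w12.png

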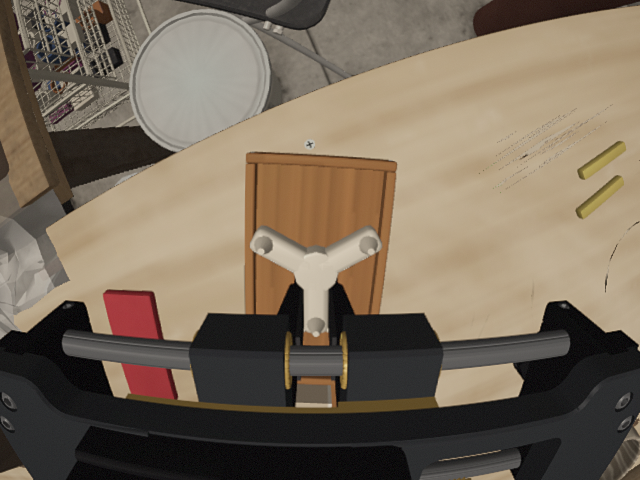

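```bash
python3 - <<'E'
from h import *
print(wr([(246,158),(396,164)],18).round(1))
E
python3 -m jog '{"dp":[[1,0.5,25],[0,0,25],[0,0,18],[0,0,10],[0,0,5],[0,0,3],[0,0,0],[0,0,0]],"delta_rot":[[0,0,0],[0,0,0],[0,0,0],[0,0,0],[0,0,0],[0,0,0],[0,0,0],[0,0,0]],"gripper":[1,1,1,1,1,1,1,1]}'
```

```text
[[401.7 383.3  18. ]
 [503.2 393.6  18. ]]
clock: 27.0
tool_pos: [0.4551, 0.3291, 0.0131]
ee_rot: [3.141, -0.0, 1.711]
wrist_force: [0.6, -0.2, -1.3]
opening: 0.0116
```

```bash
python3 -m jog '{"dp":[[0,0,2],[0,0,0.8],[0,0,0],[0,0,0]],"delta_rot":[[0,0,0],[0,0,0],[0,0,0],[0,0,0]],"gripper":[1,1,1,1]}'
python3 -m jog '{"dp":[[0,0,0],[0,0,0],[0,0,0],[0,0,-10],[0,0,-25],[0,0,-40],[0,0,-40],[0,0,0]],"delta_rot":[[0,0,0],[0,0,0],[0,0,0],[0,0,0],[0,0,0],[0,0,0],[0,0,0],[0,0,0]],"gripper":[0.7,0.7,0.7,0.7,0.7,0.7,0.5,0.5]}'
python3 - <<'E'
from h import *
from workcell import *
import cv2
go(300,500,200,98)
cv2.imwrite("pics/w13.png",read_camera("wrist")["pixels"][:,:,::-1])
E
```

```text
clock: 27.4
tool_pos: [0.4548, 0.329, 0.0097]
ee_rot: [3.141, -0.0, 1.711]
wrist_force: [0.4, -0.7, -1.2]
opening: 0.0116
clock: 28.2
tool_pos: [0.4565, 0.3301, 0.1301]
ee_rot: [3.134, -0.003, 1.711]
wrist_force: [0.8, 0.4, -1.3]
opening: 0.0396
t 28.2 pos [456.5 330.1 130.1] yaw 98.1 open 39.6 F [ 0.8  0.4 -1.3]
turn [ 0.5 -0.2  0.1] then shift [ 190.  -131.4  -69.9] | unturned shift [ 190.4 -130.6  -70.3]
```

View pics/w13.png

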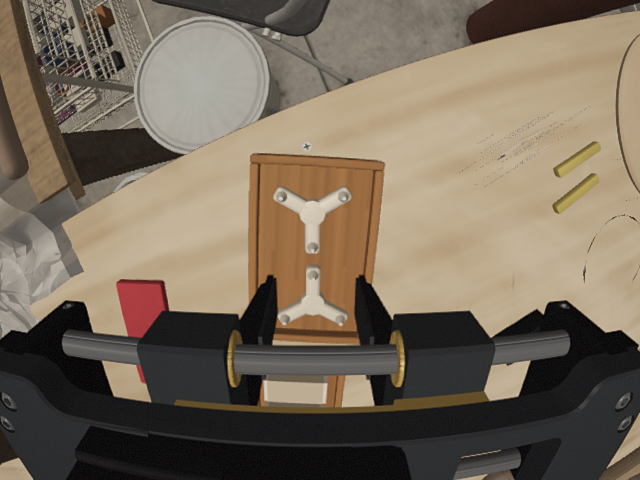

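Both stilts stand in the tray, tip to tip with a gap between them, at (313,215) and (313,305). I'll move the arm clear and check with the fixed cameras.

```bash
python3 -m jog '{"dp":[[20,-13,-8],[30,-20,-12],[35,-25,-12],[35,-25,-12],[30,-20,-12],[20,-15,-10],[0,0,0],[0,0,0]],"delta_rot":[[0,0,0],[0,0,0],[0,0,0],[0,0,0],[0,0,0],[0,0,0],[0,0,0],[0,0,0]],"gripper":[0.5,0.5,0.5,0.5,0.5,0.5,0.5,0.5]}'
python3 - <<'E'
from workcell import *
import cv2,numpy as np
t=read_camera("top")["pixels"][180:330,170:480,::-1]; s=read_camera("scene")["pixels"][170:380,160:490,::-1]
cv2.imwrite("pics/t14.png",cv2.resize(t,None,fx=2.58,fy=2.58,interpolation=cv2.INTER_CUBIC))
cv2.imwrite("pics/s14.png",cv2.resize(s,None,fx=2.4,fy=2.4,interpolation=cv2.INTER_CUBIC))
E
```

```text
clock: 29.05
tool_pos: [0.3137, 0.4805, 0.1898]
ee_rot: [-3.141, 0.001, 1.712]
wrist_force: [0.7, -0.1, 0.3]
opening: 0.0473
```

View pics/t14.png

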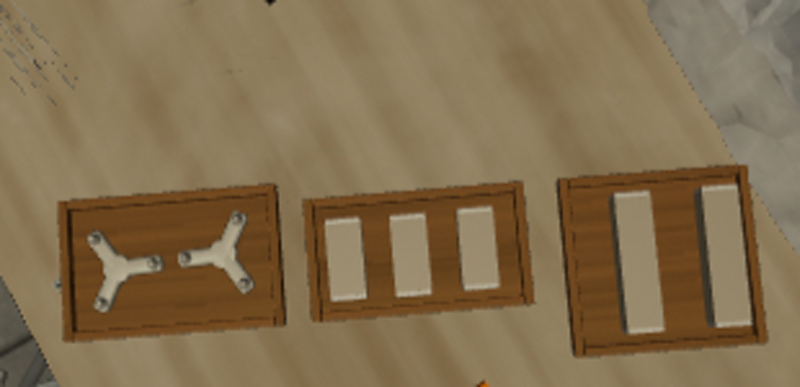

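View pics/s14.png

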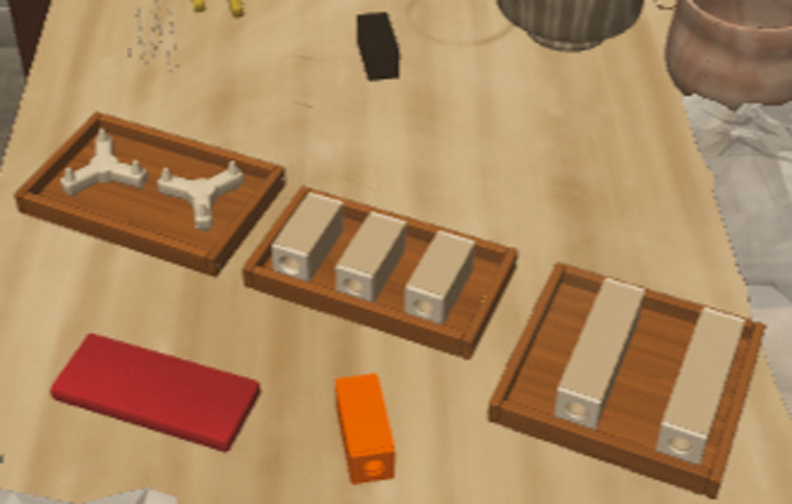

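```bash
python3 - <<'E'
from h import *
print(*rect(ray(T,crop([(612,193),(648,190),(664,330),(627,333)],2.58,170,180),.032)))
print(*rect(ray(T,crop([(557,180),(746,166),(768,342),(575,356)],2.58,170,180),.018)))
print(*rect(ray(S,crop([(608,279),(644,289),(600,397),(558,387)],2.4,160,170),.032)))
print(*rect(ray(S,crop([(705,309),(744,320),(704,432),(661,421)],2.4,160,170),.032)))
E
```

```text
[457.4 -29.2  32. ] [25.8 99.9 26.1 99.9] ang e01 -85.2  e03 -175.1
[458.6 -48.7  18. ] [137.7 127.4 138.  127.6] ang e01 -85.7  e03 -175.1
[458.7 -29.8  32. ] [23.2 95.  24.7 97.2] ang e01 -81.3  e03 -176.2
[463.1 -91.4  32. ] [24.  94.6 24.2 96.3] ang e01 -82.1  e03 -177.2
```

```bash
python3 -c "
from workcell import close_job
print(close_job())"
```

```text
the job is handed in; nothing more can be done
None
```

All four loose pieces are in the trays that hold their kind, and the job is handed in; the last move ended at about 29 s. I placed the long prop first, then the two short props, then the stilt, which I gripped by one arm.

- **Final views:** the top and scene cameras show two long props and three short props lying flat and apart. Both stilts stand upright with a small gap between their nearest arm tips.
- **Kept pieces and look-alikes:** the pieces already in the trays look undisturbed, and the black and orange look-alikes were not touched.
- **Long prop:** the top camera puts it within about 1 mm of centre along the tray's y axis. The scene camera agrees on its position to about 1 mm.
- **Forces:** the wrist readings I took stayed under about 6 N.
- **Disagreement:** the wrist camera's positions were usually 2–4 mm off those from the top camera. I allowed for this, and it affected neither the grasps nor the placings.

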